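# Find the rattling grinding jar and lock it in the jar vise

### The arm

A 6-joint arm with a two-finger parallel gripper is mounted at the origin on a cart in front of the work surface, level with it; the furniture and walls round the work are solid. World frame = base frame: x ahead of the robot, y to its left, z up, the work surface at z = 0. Lengths are in mm, angles in rad, forces in N, time in s.
With the tool pointing down it reaches from about 400 to 925 mm from the base axis. Payload 12.5 kg.
Tool frame: the origin (TCP) lies at the very end of the fingers, on their centre line; the grasp point (between the pads) lies 19 mm behind it; z points along the fingers, y is the direction in which the jaws open and shut (so a half turn about z gives the same grasp; the last joint's range is limited). The gripper opens to 95 mm and grips with 3 to 60 N. Pads are 20 mm wide; open, the fingers measure 119 mm over their backs; the gripper's body (75 mm by 180 mm) begins 59 mm behind the grasp point.
Start: joints at [-1.276, 0.491, 1.559, -0, 1.092, -0.106], TCP at [243.871, -575.477, 214.661] pointing down, gripper open.
Joint ranges: [-3.1, 3.1], [-0.84, 2.19], [0.05, 2.79], [-1.13, 4.28], [0.06, 2.93], [-2.69, 2.69]. Speed limits (rad/s): [2.22, 2.22, 2.79, 3.14, 3.14, 3.14].

### API

Orientations are given as [roll, pitch, yaw] about the fixed x, y, z axes, in that order (R = Rz(yaw) Ry(pitch) Rx(roll)).
In Python, from cell import env gives the robot as it stands.
- The arm moves only by the shell command python3 -m pendant 'ROWS'. ROWS is JSON, a list that holds one entry, the list of rows, each a list of 5 numbers: the opening, from 0 (shut) to 1 (fully open), then the shift along the tool's x, y, z in m, then the turn about the tool's z in rad. A call has exactly 8 rows; each row is the pose to reach, as a shift and turn from the pose commanded when the call began, along the tool's axes at that moment; what a row does not reach only later rows make up. A row lasts 1/10 s, in which the tool goes at most 50 mm and 8.59 degrees, less where a joint would pass 70% of its speed; a pose out of reach is approached as far as the arm can. A call with a gripper value outside its range is refused whole. The fingers move at their own pace and stop on an object; the grip force is fixed at half the most. Time passes only in rows, so rows that repeat a pose let the fingers close, or fill a call up. It gives the time, the measured TCP pose, the force and the opening at its end, in the units of the state.
- env.state(): the state, without advancing time (a new reading comes with each control period).
- env.read_camera(name): name is "scene" or "top" or "wrist"; returns a dict with "image" (480x640x3 uint8, blue, green, red), "range_z" (480x640 float32, mm along the optical axis (not along the pixel's ray), 0 where there is no reading), "fx", "fy", "cx", "cy" (pixels), "rvec" (rotation vector, rad) and "tvec" (3), from world to camera coordinates, as OpenCV has them; the wrist camera has in their place "tool_from_camera" (4x4, takes a point from camera to tool coordinates, whose origin is the TCP and whose axes are the flange's). Camera axes: x right, y down, z forward; pixel columns grow to the right and rows downward; lengths in mm; the calibration is good to about 2 mm. A picture is of the moment at which its call begins: read the wrist's pose just before it.
- env.job_done(): hands the job in, once; it reports no verdict.
The state is a dict: "t": time; "joints": joint angles; "qvel": joint speeds; "tau": joint torques, N m; "eef_pos": TCP position; "tcp_rot": TCP orientation; "ft_force": force on the tool from outside, world axes, zero at the start; "moment": the same for the moment, N m; "opening": opening from 0.0 (shut) to 1.0 (fully open).
Only numpy, scipy, OpenCV 4.12 (cv2) and the standard library are available. Lean on these libraries where they do the work, as an engineer would, in place of code of your own. Each camera call takes 0.05 s, during which the arm holds its last target. There are 200 camera calls.

### The job

The three closed grinding jars in the rack have come off the mill: in two of them the ball has stuck fast, in the third it still runs loose and rattles or knocks when the jar is shaken or rocked. Find that jar, lay it in the cradle of the jar vise, and press the vise's lever down until its pawl catches and holds it shut, ready for the cap to be unscrewed. The two silent jars must end lying in the rack; do not disturb the brush, timer and tin round about.

Things in the scene. Friction and masses are not known exactly. Their poses are not given: they have to be found in the camera images.
- mill_jar_1_mid (a point): Centre of a closed grinding jar lying on its side, one of three alike: octagonal steel barrel, 54 mm across flats, 78 mm long, between two round caps (one blue) of 62 mm diameter, 11 mm long; 100 mm in all, about 0.65 kg. x: along the jar to its blue cap; flats face +-y, +-z. The 34 mm, 0.3 kg ball inside, if loose, runs 44 mm along the bore once the jar is tipped over 10 degrees; all weigh much the same.
- mill_jar_2_mid (a point): Centre of a closed grinding jar lying on its side, one of three alike: octagonal steel barrel, 54 mm across flats, 78 mm long, between two round caps (one blue) of 62 mm diameter, 11 mm long; 100 mm in all, about 0.65 kg. x: along the jar to its blue cap; flats face +-y, +-z. The 34 mm, 0.3 kg ball inside, if loose, runs 44 mm along the bore once the jar is tipped over 10 degrees; all weigh much the same.
- mill_jar_3_mid (a point): Centre of a closed grinding jar lying on its side, one of three alike: octagonal steel barrel, 54 mm across flats, 78 mm long, between two round caps (one blue) of 62 mm diameter, 11 mm long; 100 mm in all, about 0.65 kg. x: along the jar to its blue cap; flats face +-y, +-z. The 34 mm, 0.3 kg ball inside, if loose, runs 44 mm along the bore once the jar is tipped over 10 degrees; all weigh much the same.
- rack_mid (a point): Fixed jar rack, 106 x 276 mm: two low white bars with three pairs of steel rods; a jar lies along each pair (along the rack's x). The point is the centre of a jar in the middle place, 47 mm above the table; the other places lie 104 mm to +y and -y. Rods: 10 mm thick, centres 17 mm either side of the jar's axis, tops 20 mm above the table; they leave the middle of the jar's sides free.
- vise_seat (a point): Centre of a jar lying in the grey vise's cradle, 48 mm above the table. The cradle is two rubbered rods along the vise's y, spaced as the rack's, between end stops 110 mm apart; the jar lies along y, either way round. Base plate 78 mm (x) by 215 mm (y), 12 mm thick; the middle of the jar's sides is free. The lever hinges at the +y end, the pawl stands at the -y end.
- lever_hinge (a point): Hinge axis of the vise's hold-down lever, parallel to the vise's x, at the middle of the lever's width, 95 mm above the table. Hinge posts 42 mm wide (x). Axes as the vise's.
- lever_handle (a point): Middle of the lever's red handle (20 mm thick, 46 mm long), 190 mm from the hinge axis; the rest is a steel bar 12 mm wide, 13 mm thick. Open, the lever stands upright, leaning 5 degrees back to the vise's +y; it swings over the jar towards -y and is level when shut, its centre line 95 mm above the table. Its sprung rubber pad presses on the jar's middle. Axes: y from the tip to the hinge.
- pawl_tip (a point): Middle between the tips of the sprung pawl's two hooks (27 mm apart across x), 101 mm above the table, 62 mm to -y of the seat's centre. The lever passes between them; its cross pin pushes them aside and they snap over it. The pawl reaches up to 128 mm above the table and out to 90 mm from the seat's centre.
- lever (a joint): Angle of the hold-down lever, rad: 0 open (held up by its spring), about 1.65 shut and caught by the pawl, 1.69 at its lower stop. Let go before the pawl has caught, it springs back up. Pressing the handle down takes up to about 12 N; the pawl snaps over the pin only at about 1.66 to 1.68, near the stop.
- brush: sieve brush, 40 x 165 x 18 mm, lying flat; bystander. Origin: centre of its underside. It lies in front of the sieve shaker, a fixed machine right of the work: base 380 mm (x) by 300 mm (y) centred at x 0.66, y -0.15, with a stack of sieves 0.7 m high that the arm must go round.
- timer: grey countdown timer, 40 x 62 x 17 mm, lying flat; bystander. Origin: centre of its underside.
- tin: round aluminium tin with lid, 64 mm diameter, 30 mm high; bystander. Origin: centre of its underside.

How it is judged:
By the outcome, as a careful person would: the job done as asked, in the order asked, and still so for the second after the job is handed in, with the robot touching nothing.
It also fails if it takes over 72 s, if anything falls off the work surface, if the arm or the gripper's body presses on something with over 40 N, if the wrist force passes 120 N, or if a joint passes its speed limit or range.

## Working session

There is one attempt and no reset: what is moved stays moved. The work goes in short steps, Python scripts to look and compute and a shell command to move; the robot and the scene stay as the last step left them, time stands still between calls to the robot, and variables do not carry over. Pictures are saved under pics/ and viewed, about 8 in all and at most 12, crops included, and the job is handed in when it is done.

```bash
ls; mkdir -p pics; python3 - <<'E'
from cell import env
import cv2,numpy as np
print(env.state())
for n in ("scene","top"):
    c=env.read_camera(n); cv2.imwrite(f"pics/{n}0.png",c["image"]); np.savez(f"pics/{n}0.npz",**c)
    R=cv2.Rodrigues(np.array(c["rvec"],float))[0]; print(n,c["fx"],c["cx"],(-R.T@np.array(c["tvec"]).ravel()).round(), R.round(2).tolist())
E
```

```text
pics
{'t': 0.0, 'joints': array([-1.27558186e+00,  4.91510136e-01,  1.55947071e+00, -2.09297423e-05,
        1.09171053e+00, -1.05580329e-01]), 'qvel': array([ 0.00102091, -0.00023741,  0.00017769,  0.00070023, -0.00098876,
        0.00163792]), 'tau': array([-2.31212704e-03, -6.12643147e+01, -2.58183485e+01,  6.92591001e-02,
        4.82590136e-02, -1.07377684e-04]), 'eef_pos': array([ 243.7957538 , -575.2087764 ,  214.08513724]), 'tcp_rot': array([-3.14049809e+00, -9.73292080e-05,  4.00804397e-01]), 'ft_force': array([ 0.124813  ,  0.41157042, -0.4543576 ]), 'moment': array([ 0.02458011, -0.04140562,  0.00717036]), 'opening': 0.9988589978545935}
scene 511.44926173141147 323.7130602395086 [-289.  583.  665.] [[-0.46, -0.89, -0.02], [-0.39, 0.22, -0.89], [0.8, -0.4, -0.45]]
top 458.58588085610944 323.7457446412511 [ 504.  156. 1238.] [[0.03, -1.0, 0.03], [-1.0, -0.03, -0.07], [0.07, -0.03, -1.0]]
```

View pics/top0.png

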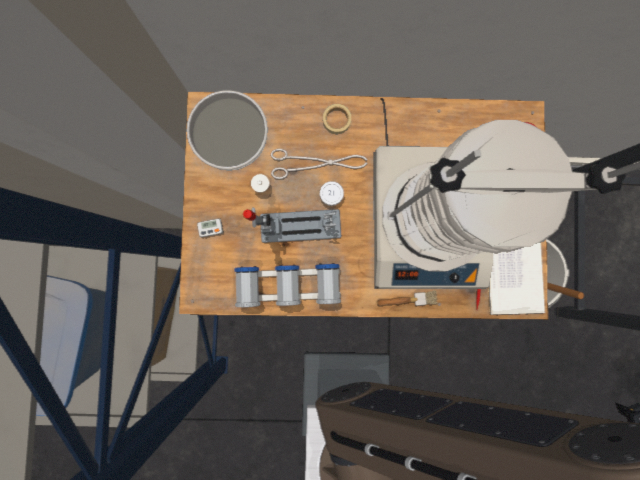

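View pics/scene0.png

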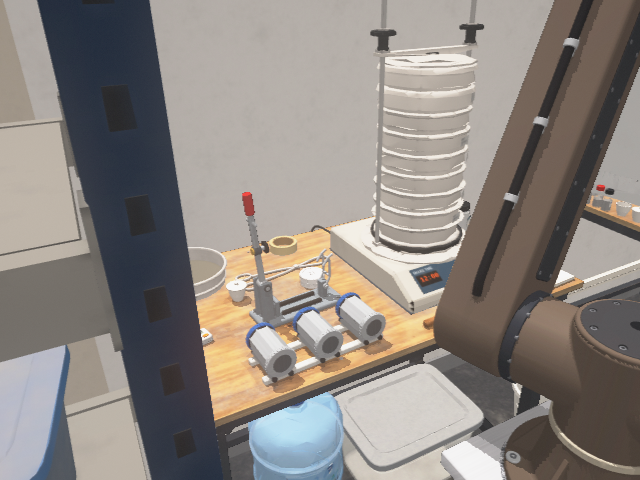

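The top view shows the three jars in the rack (cols 247, 288, 328, rows 265–306, blue caps away from the robot), the vise at about (301, 226) and its red handle at (249, 214). The timer is at (209, 228) and the tins at (260, 184) and (331, 193). The brush is at (408, 299). The lever stands open, as the scene view confirms.

```bash
cat > h.py <<'E'
import cv2,numpy as np
def load(f): 
    d=np.load(f); return {k:d[k] for k in d.files}
def cloud(c):
    R=cv2.Rodrigues(np.asarray(c["rvec"],float))[0]; t=np.asarray(c["tvec"],float).ravel()
    z=c["range_z"].astype(float); v,u=np.mgrid[:480,:640]
    P=np.stack([(u-c["cx"])/c["fx"]*z,(v-c["cy"])/c["fy"]*z,z],-1)
    return (P-t)@R
E
python3 - <<'E'
from h import *
c=load("pics/top0.npz"); W=cloud(c); z=W[...,2]; hsv=cv2.cvtColor(c["image"],cv2.COLOR_BGR2HSV)
v,u=np.mgrid[:480,:640]
print("table z",np.median(z[240:250,350:370]))
def rect(m,name):
    p=W[m][:,:2].astype(np.float32); r=cv2.minAreaRect(p); print(name,len(p),"c",np.round(r[0],1),"size",np.round(r[1],1),"ang",round(r[2],1),"z med/max",W[m][:,2].mean().round(1),W[m][:,2].max().round(1))
roi=(v>255)&(v<312)&(u>228)&(u<348)
m=(roi&(z>55)&(z<90)).astype(np.uint8)
n,l,s,cc=cv2.connectedComponentsWithStats(m)
for i in range(1,n):
    if s[i,4]>50: 
        rect(l==i,f"jar {cc[i].round()}")
        b=(l==i)&(hsv[...,0]>100)&(hsv[...,0]<130)&(hsv[...,1]>120); print("  blue",W[b].mean(0).round(1))
roi=(v>195)&(v<250)&(u>255)&(u<345)
rect(roi&(hsv[...,1]<60)&(z>7)&(z<60)&(c["range_z"]>0),"vise")
rect(roi&(hsv[...,1]<60)&(z>7)&(z<17)&(c["range_z"]>0),"visebase")
rect(roi&(z>85)&(z<140),"high")
red=(hsv[...,1]>150)&((hsv[...,0]<8)|(hsv[...,0]>172))&(u>235)&(u<260)&(v>200)&(v<225); rect(red,"handle top")
wh=(v>262)&(v<305)&(u>228)&(u<348)&(z>5)&(z<35)&(hsv[...,1]<60)&(hsv[...,2]>170); rect(wh,"rack white")
for nm,(r0,r1,c0,c1) in dict(brush=(288,308,372,442),timer=(215,240,195,225),tin=(178,210,315,348),tin2=(172,198,248,273)).items():
    q=np.zeros_like(roi);q[r0:r1,c0:c1]=1; rect(q&(z>8),nm)
q=(v>195)&(v<250)&(u>235)&(u<345)
rng=c["range_z"]
# profile of vise along y
for uu in range(240,346,6): print(uu,[f"{z[r,uu]:.0f}" for r in range(205,246,3)])
big=cv2.resize(c["image"][160:315,190:350],None,fx=5,fy=5,interpolation=cv2.INTER_CUBIC)[:,:]; cv2.imwrite("pics/crop.png",cv2.resize(big,(619,600)))
E
```

```text
table z 0.5954264743628459
jar [287. 285.] 859 c [472.2 217.1] size [100.6  59.1] ang 3.3 z med/max 70.2 84.7
  blue [516.1 218.1  73.3]
jar [328. 283.] 853 c [478.7 113.5] size [100.6  59.6] ang 4.5 z med/max 70.2 81.9
  blue [522.4 116.3  73.2]
jar [246. 287.] 867 c [465.7 321.3] size [99.2 61.3] ang 2.4 z med/max 70.1 81.9
  blue [509.3 320.8  73. ]
vise 2144 c [648.1 185.6] size [112.9 223.1] ang 5.0 z med/max 18.6 59.1
visebase 1430 c [643.4 190. ] size [104.3 213.6] ang 5.0 z med/max 12.5 17.0
high 159 c [626.  192.4] size [ 48.7 182.4] ang 2.5 z med/max 109.5 131.2
handle top 100 c [620.7 288.5] size [19.3 17.9] ang 71.6 z med/max 302.4 312.6
rack white 332 c [472.5 213.6] size [ 78.3 146.2] ang 3.8 z med/max 12.4 19.1
brush 532 c [456.5 -13.7] size [347.4  64.2] ang 84.8 z med/max 30.9 1238.4
timer 357 c [580.6 305.4] size [329.6  59.8] ang 73.1 z med/max 39.5 1238.4
tin 461 c [631.  141.7] size [ 62.3 247.7] ang 69.3 z med/max 40.0 1238.4
tin2 264 c [631.2 244.7] size [302.7  64.7] ang 22.7 z med/max 45.8 1238.4
240 ['0', '-1', '-1', '4', '3', '2', '-1', '-1', '2', '1', '-2'
[... 800 characters left out ...]
 '-1', '0']
300 ['1', '-0', '-3', '11', '18', '22', '12', '12', '12', '18', '9', '14', '-5', '0']
306 ['1', '0', '12', '15', '16', '19', '13', '14', '11', '20', '15', '12', '-2', '-0']
312 ['4', '-1', '12', '14', '19', '14', '13', '12', '17', '20', '15', '11', '3', '-0']
318 ['-0', '0', '17', '12', '19', '15', '15', '15', '20', '13', '13', '8', '-1', '4']
324 ['-3', '-0', '14', '106', '53', '55', '55', '41', '15', '12', '11', '8', '1', '1']
330 ['20', '1', '16', '119', '74', '74', '77', '78', '13', '12', '15', '12', '-0', '-3']
336 ['1', '-3', '11', '14', '18', '14', '13', '10', '10', '17', '14', '-2', '3', '-1']
342 ['-1', '-3', '-3', '3', '1', '-4', '2', '2', '0', '3', '1', '1', '-0', '2']
```

View pics/crop.png

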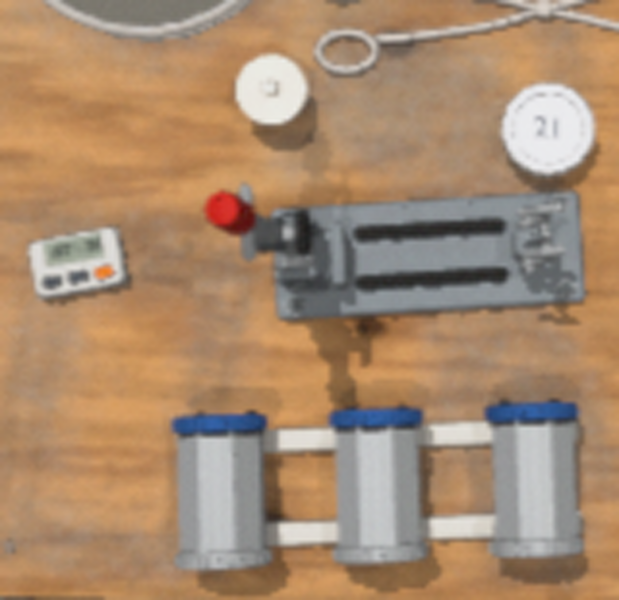

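The crop shows the vise rods at crop y 230 and 278, the red handle tip at (228, 211), the pawl at (540, 235) and all three blue caps pointing away from the robot. Next I measure the vise geometry and the clearance to the sieve stack.

```bash
python3 - <<'E'
from h import *
c=load("pics/top0.npz"); s=load("pics/scene0.npz"); W=cloud(c); V=cloud(s)
def ray(c,u,v,h):
    R=cv2.Rodrigues(c["rvec"].astype(float))[0]; t=c["tvec"].astype(float).ravel(); C=-R.T@t
    d=R.T@np.array([(u-c["cx"])/c["fx"],(v-c["cy"])/c["fy"],1]); return C+d*(h-C[2])/d[2]
img=c["image"]; hsv=cv2.cvtColor(img,cv2.COLOR_BGR2HSV)
m=np.zeros((480,640),np.uint8); m[214:240,276:325]=(hsv[214:240,276:325,2]<60)
n,l,st,cc=cv2.connectedComponentsWithStats(m)
for i in range(1,n):
    if st[i,4]>30:
        p=np.argwhere(l==i)[:,::-1].astype(np.float32); r=cv2.minAreaRect(p); b=cv2.boxPoints(r)
        P=np.array([ray(c,*q,21)[:2] for q in b],np.float32); r2=cv2.minAreaRect(P); print("rod",st[i,4],np.round(ray(c,*cc[i],21),1),np.round(r2,1) if 0 else r2)
g=np.zeros((480,640),np.uint8); g[200:250,255:348]=(hsv[200:250,255:348,1]<70)&(W[200:250,255:348,2]<22)&(W[200:250,255:348,2]>6)
g=cv2.morphologyEx(g,cv2.MORPH_OPEN,np.ones((3,3))); n,l,st,cc=cv2.connectedComponentsWithStats(g); i=1+np.argmax(st[1:,4])
p=np.argwhere(l==i)[:,::-1].astype(np.float32); b=cv2.boxPoints(cv2.minAreaRect(p)); P=np.array([ray(c,*q,12)[:2] for q in b],np.float32); print("base",cv2.minAreaRect(P),P.round().tolist())
# handle: scene cloud red
h2=cv2.cvtColor(s["image"],cv2.COLOR_BGR2HSV); r=(h2[...,1]>150)&((h2[...,0]<8)|(h2[...,0]>172)); r[:, :230]=0; r[:,265:]=0; r[:185]=0;r[225:]=0
print("handle scene",r.sum(),np.median(V[r],0).round(1),V[r].min(0).round(),V[r].max(0).round())
for nm,Q in(("top",W),("scene",V)):
    k=(Q[...,2]>150)&(Q[...,2]<900)&(Q[...,0]>420)&(Q[...,1]<60)&(Q[...,1]>-320); print(nm,"stack x min/ y max",np.percentile(Q[k],1,axis=0).round(),np.percentile(Q[k],99,axis=0).round())
for nm,Q in(("top",W),("scene",V)):
    for lo,hi in((90,128),):
        k=(Q[...,2]>lo)&(Q[...,2]<hi)&(Q[...,0]>590)&(Q[...,0]<700)
        for a,b_ in((90,150),(235,310)):
            kk=k&(Q[...,1]>a)&(Q[...,1]<b_); print(nm,a,kk.sum(),Q[kk].mean(0).round(1),Q[kk].min(0).round(),Q[kk].max(0).round())
E
```

```text
rod 101 [647.  186.7  21. ] ((646.7789916992188, 188.16627502441406), (7.441780090332031, 98.93292999267578), 5.909161567687988)
rod 98 [613.1 186.3  21. ] ((613.0338134765625, 185.93917846679688), (7.476692199707031, 101.38665771484375), 5.432425022125244)
base ((630.255615234375, 188.86279296875), (78.04850769042969, 214.015380859375), 5.162155628204346) [[659.0, 299.0], [679.0, 86.0], [601.0, 79.0], [582.0, 292.0]]
handle scene 147 [611.3 292.  291. ] [-289.  284.  263.] [625. 583. 665.]
top stack x min/ y max [ 553. -311.  159.] [1007.   50.  631.]
scene stack x min/ y max [ 550. -294.  157.] [1009.   55.  629.]
top 90 59 [637.  113.7 116.8] [620. 101.  91.] [654. 128. 127.]
top 235 94 [614.1 270.4 104.9] [598. 258.  91.] [647. 283. 127.]
scene 90 129 [632.4 116.1 108.6] [615. 101.  90.] [653. 131. 125.]
scene 235 227 [612.3 277.3 103.8] [593. 260.  90.] [638. 290. 127.]
```

```bash
python3 -m pendant '[[[1,0.202,-0.257,-0.06,0.338],[1,0.202,-0.257,-0.06,0.338],[1,0.202,-0.257,-0.06,0.338],[1,0.202,-0.257,-0.06,0.338],[1,0.202,-0.257,-0.06,0.338],[1,0.202,-0.257,-0.06,0.338],[1,0.202,-0.257,-0.06,0.338],[1,0.202,-0.257,-0.06,0.338]]]'
python3 -m pendant '[[[1,0.172,-0.364,0,0],[1,0.172,-0.364,0,0],[1,0.172,-0.364,0,0],[1,0.172,-0.364,0,0],[1,0.172,-0.364,0,0],[1,0.172,-0.364,0,0],[1,0.172,-0.364,0,0],[1,0.172,-0.364,0,0]]]'
```

```text
t: 0.9
eef_pos: [330.0, -257.1, 275.5]
tcp_rot: [3.141, -0.001, 0.066]
ft_force: [-0.5, -0.3, -0.1]
opening: 1.001
t: 1.7
eef_pos: [478.3, 113.3, 274.3]
tcp_rot: [3.141, 0.0, 0.063]
ft_force: [1.0, -0.7, 0.1]
opening: 0.998
```

```bash
python3 -m pendant '[[[1,0,0,0.05,0],[1,0,0,0.1,0],[1,0,0,0.15,0],[1,0,0,0.19,0],[1,0,0,0.22,0],[1,0,0,0.24,0],[1,0,0,0.246,0],[1,0,0,0.246,0]]]'
python3 -m pendant '[[[0,0,0,0,0],[0,0,0,0,0],[0,0,0,0,0],[0,0,0,0,0],[0,0,0,0,0],[0,0,0,0,0],[0,0,0,0,0],[0,0,0,0,0]]]'
```

```text
t: 2.5
eef_pos: [477.4, 111.2, 27.9]
tcp_rot: [3.141, 0.002, 0.062]
ft_force: [0.0, 0.3, 0.6]
opening: 1.0
t: 3.3
eef_pos: [477.6, 112.8, 29.8]
tcp_rot: [-3.14, -0.002, 0.062]
ft_force: [-4.5, 11.5, 16.6]
opening: 0.565
```

```bash
cat > m.py <<'E'
from cell import env
import numpy as np
M=[];F=[]
for i in range(4):
    s=env.state(); M.append(s["moment"]); F.append(s["ft_force"]); env.read_camera("wrist")
M=np.array(M);F=np.array(F); print("moment",M.mean(0).round(3),"sd",M.std(0).round(3),"F",F.mean(0).round(2),s["eef_pos"].round(1),s["t"])
E
python3 -m pendant '[[[0,0,0,-0.03,0],[0,0,0,-0.07,0],[0,-0.03,0,-0.08,0],[0,-0.06,0,-0.08,0],[0,-0.08,0,-0.08,0],[0,-0.09,0,-0.08,0],[0,-0.09,0,-0.08,0],[0,-0.09,0,-0.08,0]]]'; python3 m.py
python3 -m pendant '[[[0,-0.02,0,0,0],[0,0.03,0,0,0],[0,0.08,0,0,0],[0,0.115,0,0,0],[0,0.14,0,0,0],[0,0.15,0,0,0],[0,0.152,0,0,0],[0,0.152,0,0,0]]]'; python3 m.py
python3 -m pendant '[[[0,0.02,0,0,0],[0,-0.03,0,0,0],[0,-0.08,0,0,0],[0,-0.115,0,0,0],[0,-0.14,0,0,0],[0,-0.15,0,0,0],[0,-0.152,0,0,0],[0,-0.152,0,0,0]]]'; python3 m.py
```

```text
t: 4.1
eef_pos: [388.7, 106.1, 108.6]
tcp_rot: [3.142, -0.001, 0.063]
ft_force: [0.5, -0.2, -5.4]
opening: 0.567
moment [ 0.023  0.021 -0.028] sd [0.054 0.014 0.019] F [ 0.25 -0.24 -5.65] [388.6 106.  108.5] 4.25
t: 5.1
eef_pos: [538.4, 115.4, 108.2]
tcp_rot: [3.141, 0.002, 0.063]
ft_force: [-0.1, 0.1, -5.2]
opening: 0.569
moment [0.021 0.038 0.012] sd [0.025 0.015 0.02 ] F [-0.14  0.03 -5.78] [538.4 115.5 108.7] 5.25
t: 6.1
eef_pos: [388.7, 106.1, 108.9]
tcp_rot: [3.142, -0.002, 0.063]
ft_force: [-0.1, 0.2, -5.8]
opening: 0.564
moment [ 0.026  0.002 -0.005] sd [0.027 0.033 0.035] F [ 0.14  0.29 -5.77] [388.7 106.  108.6] 6.25
```

```bash
python3 -m pendant '[[[0,0.045,0,0,0],[0,0.08,0,0,0],[0,0.09,0,0,0],[0,0.09,0,0.03,0],[0,0.09,0,0.06,0],[0,0.09,0,0.075,0],[0,0.09,0,0.08,0],[0,0.09,0,0.08,0]]]'
python3 -m pendant '[[[1,0,0,0,0],[1,0,0,0,0],[1,0,0,0,0],[1,0,0,-0.04,0],[1,0,0,-0.08,0],[1,0,-0.05,-0.08,0],[1,0,-0.1,-0.08,0],[1,0,-0.104,-0.08,0]]]'
python3 -m pendant '[[[1,0,0,0.04,0],[1,0,0,0.07,0],[1,0,0,0.08,0],[0,0,0,0.08,0],[0,0,0,0.08,0],[0,0,0,0.08,0],[0,0,0,0.08,0],[0,0,0,0.08,0]]]'
```

```text
t: 7.1
eef_pos: [476.8, 112.6, 28.7]
tcp_rot: [-3.141, 0.001, 0.063]
ft_force: [-5.9, 11.2, 2.8]
opening: 0.566
t: 7.9
eef_pos: [470.8, 219.2, 109.2]
tcp_rot: [-3.141, -0.002, 0.066]
ft_force: [-0.5, -1.2, -0.8]
opening: 1.001
t: 8.7
eef_pos: [471.2, 215.5, 29.4]
tcp_rot: [-3.141, -0.001, 0.063]
ft_force: [0.1, -0.1, 0.4]
opening: 0.638
```

```bash

python3 -m pendant '[[[0,0,0,0,0],[0,0,0,0,0],[0,0,0,0,0],[0,0,0,-0.03,0],[0,0,0,-0.07,0],[0,-0.04,0,-0.08,0],[0,-0.07,0,-0.08,0],[0,-0.09,0,-0.08,0]]]'; python3 m.py
python3 -m pendant '[[[0,-0.02,0,0,0],[0,0.03,0,0,0],[0,0.08,0,0,0],[0,0.115,0,0,0],[0,0.14,0,0,0],[0,0.15,0,0,0],[0,0.152,0,0,0],[0,0.152,0,0,0]]]'; python3 m.py
python3 -m pendant '[[[0,0.02,0,0,0],[0,-0.03,0,0,0],[0,-0.08,0,0,0],[0,-0.115,0,0,0],[0,-0.14,0,0,0],[0,-0.15,0,0,0],[0,-0.152,0,0,0],[0,-0.152,0,0,0]]]'; python3 m.py
```

```text
t: 9.5
eef_pos: [378.5, 209.3, 108.8]
tcp_rot: [3.141, 0.001, 0.063]
ft_force: [-0.6, -0.4, -6.2]
opening: 0.568
moment [0.023 0.118 0.002] sd [0.031 0.208 0.013] F [-1.56 -0.38 -6.84] [380.  209.7 108.7] 9.65
t: 10.5
eef_pos: [532.0, 219.2, 108.1]
tcp_rot: [3.141, 0.002, 0.063]
ft_force: [-1.0, 0.1, -7.1]
opening: 0.567
moment [ 0.03   0.037 -0.018] sd [0.022 0.031 0.028] F [-0.33  0.1  -6.92] [531.9 219.3 108.6] 10.65
t: 11.5
eef_pos: [382.1, 210.1, 109.0]
tcp_rot: [-3.141, -0.002, 0.063]
ft_force: [-0.0, -0.6, -6.9]
opening: 0.565
moment [ 0.012  0.005 -0.003] sd [0.03  0.033 0.025] F [-0.08 -0.2  -6.96] [382.2 209.9 108.6] 11.65
```

```bash
python3 -m pendant '[[[0,0.045,0,0,0],[0,0.08,0,0,0],[0,0.09,0,0,0],[0,0.09,0,0.03,0],[0,0.09,0,0.06,0],[0,0.09,0,0.075,0],[0,0.09,0,0.08,0],[0,0.09,0,0.08,0]]]'
python3 -m pendant '[[[1,0,0,0,0],[1,0,0,0,0],[1,0,0,0,0],[1,0,0,-0.04,0],[1,0,0,-0.08,0],[1,0,-0.05,-0.08,0],[1,0,-0.1,-0.08,0],[1,0,-0.104,-0.08,0]]]'
python3 -m pendant '[[[1,0,0,0.04,0],[1,0,0,0.07,0],[1,0,0,0.08,0],[0,0,0,0.08,0],[0,0,0,0.08,0],[0,0,0,0.08,0],[0,0,0,0.08,0],[0,0,0,0.08,0]]]'
python3 -m pendant '[[[0,0,0,0,0],[0,0,0,0,0],[0,0,0,-0.03,0],[0,0,0,-0.07,0],[0,-0.04,0,-0.08,0],[0,-0.07,0,-0.08,0],[0,-0.09,0,-0.08,0],[0,-0.09,0,-0.08,0]]]'; python3 m.py
python3 -m pendant '[[[0,-0.02,0,0,0],[0,0.03,0,0,0],[0,0.08,0,0,0],[0,0.115,0,0,0],[0,0.14,0,0,0],[0,0.15,0,0,0],[0,0.152,0,0,0],[0,0.152,0,0,0]]]'; python3 m.py
python3 -m pendant '[[[0,0.02,0,0,0],[0,-0.03,0,0,0],[0,-0.08,0,0,0],[0,-0.115,0,0,0],[0,-0.14,0,0,0],[0,-0.15,0,0,0],[0,-0.152,0,0,0],[0,-0.152,0,0,0]]]'; python3 m.py
```

```text
t: 12.5
eef_pos: [470.5, 216.3, 29.0]
tcp_rot: [-3.141, 0.001, 0.063]
ft_force: [-6.3, 10.2, 5.4]
opening: 0.573
t: 13.3
eef_pos: [464.4, 323.2, 109.2]
tcp_rot: [-3.14, -0.002, 0.066]
ft_force: [0.1, -0.3, -0.2]
opening: 0.999
t: 14.1
eef_pos: [464.7, 319.3, 29.4]
tcp_rot: [-3.141, -0.001, 0.063]
ft_force: [0.7, 0.1, 0.4]
opening: 0.638
t: 14.9
eef_pos: [371.8, 313.0, 108.6]
tcp_rot: [3.14, 0.002, 0.064]
ft_force: [0.2, -0.1, -5.8]
opening: 0.565
moment [ 0.051 -0.044 -0.005] sd [0.013 0.052 0.008] F [-0.11 -0.15 -6.18] [375.1 313.8 108.6] 15.05
t: 15.9
eef_pos: [525.6, 322.8, 108.0]
tcp_rot: [3.141, 0.001, 0.063]
ft_force: [-0.1, -0.3, -5.6]
opening: 0.569
moment [0.026 0.11  0.003] sd [0.026 0.02  0.005] F [ 0.02 -0.01 -6.24] [525.3 323.2 108.6] 16.05
t: 16.9
eef_pos: [375.4, 314.0, 108.9]
tcp_rot: [-3.141, -0.001, 0.063]
ft_force: [-0.4, -0.6, -6.4]
opening: 0.566
moment [ 0.055 -0.084 -0.007] sd [0.026 0.02  0.038] F [-0.18 -0.36 -6.31] [375.6 313.7 108.6] 17.05
```

The jar at y≈321 is the loose one. Its static moment flips by about 0.19 N·m (−0.08 to +0.11) as the ball is thrown from end to end, against about 0.035 for both others. Next it goes to the vise.

```bash
python3 -m pendant '[[[0,0.067,0.132,-0.09,-1.1],[0,0.067,0.132,-0.09,-1.1],[0,0.067,0.132,-0.09,-1.1],[0,0.067,0.132,-0.09,-1.1],[0,0.067,0.132,-0.09,-1.1],[0,0.067,0.132,-0.09,-1.1],[0,0.067,0.132,-0.09,-1.1],[0,0.067,0.132,-0.09,-1.1]]]'
python3 -m pendant '[[[0,0,0,0,-0.15],[0,0,0,0,-0.3],[0,0,0,0,-0.4],[0,0,0,0,-0.5],[0,0,0,0,-0.5],[0,0,0,0,-0.5],[0,0,0,0,-0.5],[0,0,0,0,-0.5]]]'; python3 - <<'E'
from cell import env
import cv2
s=env.state();print(s["joints"].round(2),s["eef_pos"],s["tcp_rot"])
cv2.imwrite("pics/w1.png",env.read_camera("scene")["image"])
E
```

```text
t: 17.9
eef_pos: [450.1, 185.7, 198.5]
tcp_rot: [-3.141, 0.0, 1.168]
ft_force: [0.2, 0.7, -6.0]
opening: 0.572
t: 18.7
eef_pos: [449.8, 186.0, 198.6]
tcp_rot: [3.142, 0.0, 1.661]
ft_force: [-1.3, -0.1, -6.5]
opening: 0.562
[ 0.26  0.32  1.91 -0.    0.92  0.17] [449.79985266 186.02212696 198.58616552] [3.14158478e+00 8.66165373e-05 1.66137292e+00]
```

View pics/w1.png

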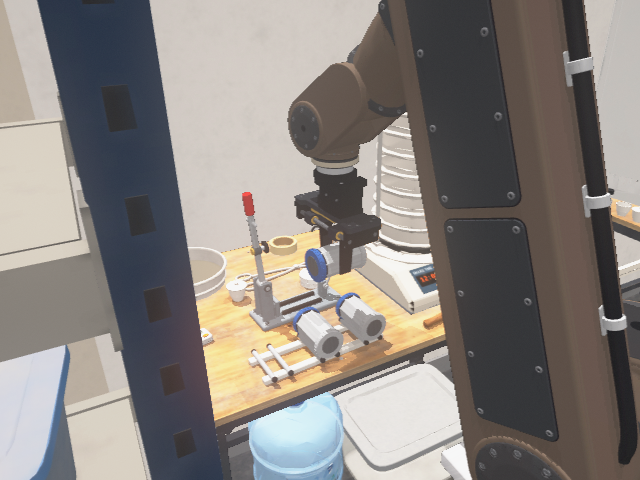

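The jar is held level at about pixel (330, 262) with its blue cap toward the lever side, and the other two lie back in the rack. Next, over the seat.

```bash
python3 -m pendant '[[[0,-0.015,0.18,0,0],[0,-0.015,0.18,0,0],[0,-0.015,0.18,0,0],[0,-0.015,0.18,0,0],[0,-0.015,0.18,0.03,0],[0,-0.015,0.18,0.06,0],[0,-0.015,0.18,0.09,0],[0,-0.015,0.18,0.09,0]]]'; python3 - <<'E'
from cell import env
import cv2,numpy as np
s=env.state();print(s["eef_pos"],s["tcp_rot"])
c=env.read_camera("wrist");np.savez("pics/w2.npz",**c); print(c["tool_from_camera"].round(2))
t=env.read_camera("top"); np.savez("pics/t2.npz",**t)
a=cv2.resize(c["image"],(400,300)); b=cv2.resize(t["image"][160:320,190:403],(400,300)); cv2.imwrite("pics/w2.png",np.hstack([a,b]))
E
```

```text
t: 19.55
eef_pos: [628.3, 187.1, 104.4]
tcp_rot: [-3.134, 0.001, 1.662]
ft_force: [-0.6, 0.5, -7.3]
opening: 0.57
[628.33371285 187.14810741 104.38297866] [-3.13411709e+00  8.42287143e-04  1.66207471e+00]
[[ 0.0000e+00 -9.6000e-01 -2.8000e-01  7.8790e+01]
 [ 1.0000e+00 -0.0000e+00  0.0000e+00  1.4000e-01]
 [-0.0000e+00 -2.8000e-01  9.6000e-01 -1.6948e+02]
 [ 0.0000e+00  0.0000e+00  0.0000e+00  1.0000e+00]]
```

View pics/w2.png

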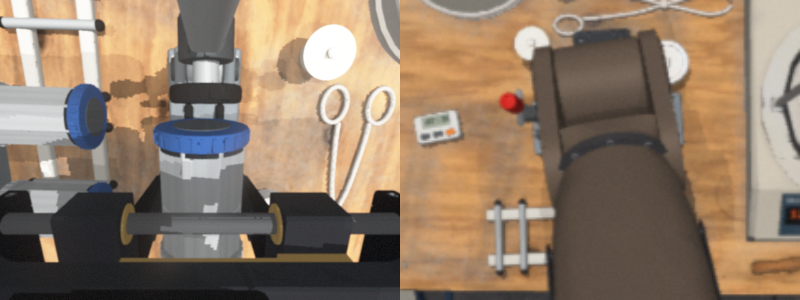

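```bash
python3 - <<'E'
from h import *
c=load("pics/w2.npz"); z=c["range_z"].astype(float); v,u=np.mgrid[:480,:640]
P=np.stack([(u-c["cx"])/c["fx"]*z,(v-c["cy"])/c["fy"]*z,z],-1); T=c["tool_from_camera"]; P=P@T[:3,:3].T+T[:3,3]
hsv=cv2.cvtColor(c["image"],cv2.COLOR_BGR2HSV)
b=(hsv[...,0]>100)&(hsv[...,0]<130)&(hsv[...,1]>120)&(u>235)&(u<410)&(v<260)&(z>0)
q=P[b]; print("blue tool x pct",np.percentile(q[:,0],[1,5,50,95,99]).round(1),"y",np.percentile(q[:,1],[1,50,99]).round(1),"z",np.percentile(q[:,2],[1,50,99]).round(1))
# vise parts in world, via nominal pose
ps=1.6625; tx=np.array([np.cos(ps),np.sin(ps),0]); ty=np.array([np.sin(ps),-np.cos(ps),0])
W=np.array([628.3,187.1,104.4])+P[...,:1]*tx+P[...,1:2]*ty+P[...,2:]*np.array([0,0,-1.])
vz=np.array([630,187.]); ex=np.array([np.cos(.0925),np.sin(.0925)]); ey=np.array([-ex[1],ex[0]])
L=np.stack([(W[...,:2]-vz)@ex,(W[...,:2]-vz)@ey,W[...,2]],-1)
k=(u>250)&(u<410)&(v<190)&(z>0)
for lo,hi in((8,16),(16,30),(30,60),(60,90),(90,115),(115,180)):
    kk=k&(L[...,2]>lo)&(L[...,2]<hi)&(abs(L[...,0])<60)&(L[...,1]<130)
    if kk.sum()>20: print(lo,kk.sum(),"x",np.percentile(L[kk][:,0],[2,50,98]).round(1),"y",np.percentile(L[kk][:,1],[2,50,98]).round(1))
E
```

```text
blue tool x pct [39.3 40.  46.1 49.6 49.7] y [-27.7  -3.3  22.2] z [-48.1 -43.7 -10.1]
8 2555 x [-36.2   0.1  40.1] y [ 36.7  47.3 107.2]
16 641 x [-19.6 -10.2  23.1] y [37.9 45.3 52.8]
90 2445 x [-22.6  -8.7  24.6] y [76.4 83.9 97.2]
115 222 x [-10.2  -5.4  10.8] y [84.1 85.1 99.9]
```

```bash
python3 -m pendant '[[[0,0,0.001,0.03,0],[0,0,0.001,0.05,0],[0,0,0.001,0.06,0],[0,0,0.001,0.066,0],[0,0,0.001,0.071,0],[0,0,0.001,0.075,0],[0,0,0.001,0.077,0],[0,0,0.001,0.077,0]]]'; python3 - <<'E'
from cell import env
s=env.state();print(s["eef_pos"],s["tcp_rot"],s["ft_force"],s["moment"])
E
```

```text
t: 20.45
eef_pos: [631.5, 187.7, 31.8]
tcp_rot: [3.141, 0.0, 1.663]
ft_force: [-0.8, 0.7, -6.3]
opening: 0.568
[631.45780765 187.74639576  31.80521354] [3.14129496e+00 7.72319909e-05 1.66279878e+00] [-0.76152063  0.74764621 -6.32267137] [ 0.03800805 -0.09592675 -0.00433296]
```

```bash
python3 -m pendant '[[[0,0,0,0.001,0],[0,0,0,0.002,0],[0,0,0,0.002,0],[0,0,0,0.002,0],[0,0,0,0.002,0],[0,0,0,0.002,0],[0,0,0,0.002,0],[0,0,0,0.002,0]]]'
python3 -m pendant '[[[1,0,0,0,0],[1,0,0,0,0],[1,0,0,0,0],[1,0,0,0,0],[1,0,0,-0.03,0],[1,0,0,-0.07,0],[1,0,0,-0.12,0],[1,0,0,-0.17,0]]]'
python3 - <<'E'
from cell import env
import cv2,numpy as np
s=env.state();print(s["eef_pos"],s["tcp_rot"])
c=env.read_camera("wrist");np.savez("pics/w3.npz",**c);cv2.imwrite("pics/w3.png",c["image"])
E
```

```text
t: 21.25
eef_pos: [631.6, 187.8, 31.4]
tcp_rot: [3.14, -0.0, 1.663]
ft_force: [-4.8, -2.9, 8.6]
opening: 0.569
t: 22.05
eef_pos: [631.1, 187.7, 201.2]
tcp_rot: [-3.141, 0.0, 1.663]
ft_force: [0.8, 0.8, -0.2]
opening: 1.003
[631.09130768 187.6641976  201.20212858] [-3.14100748e+00  1.61863118e-04  1.66280933e+00]
```

View pics/w3.png

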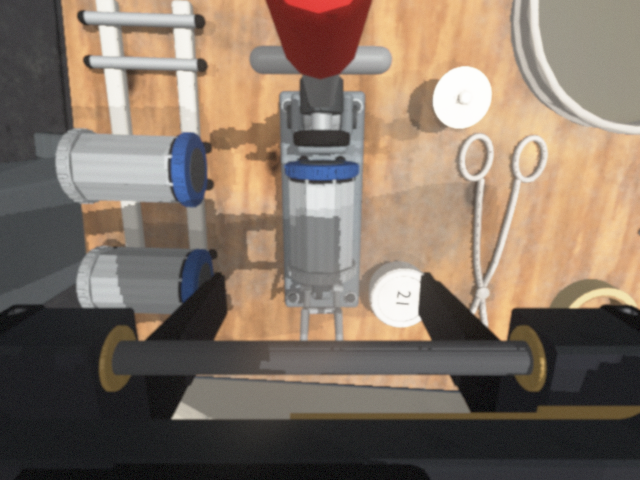

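The jar lies squarely in the cradle (centre at about pixel (322, 220)), and the upright lever is at (321, 30), in line with it. Next I shut the gripper and go over and behind the lever.

```bash
python3 -m pendant '[[[0,0,0,-0.045,0],[0,0,0,-0.09,0],[0,0,0,-0.14,0],[0,0.045,0,-0.14,0],[0,0.095,0,-0.14,0],[0,0.145,0,-0.14,0],[0,0.145,0,-0.1,0],[0,0.145,0,-0.1,0]]]'
python3 -m pendant '[[[0,-0.01,0,0,0],[0,-0.02,0,0,0],[0,-0.03,0,0,0],[0,-0.04,0,0.001,0],[0,-0.058,0,0.001,0],[0,-0.076,0,0.002,0],[0,-0.094,0,0.006,0],[0,-0.111,0,0.01,0]]]'
python3 - <<'E'
from cell import env
import cv2,numpy as np
s=env.state();print(s["eef_pos"],s["tcp_rot"],s["ft_force"])
c=env.read_camera("scene");cv2.imwrite("pics/s4.png",c["image"][150:390,150:470])
E
```

```text
t: 22.9
eef_pos: [616.2, 332.8, 294.4]
tcp_rot: [-3.134, 0.003, 1.665]
ft_force: [0.8, -1.7, -0.2]
opening: 0.389
t: 23.7
eef_pos: [628.6, 219.6, 289.6]
tcp_rot: [3.141, 0.0, 1.662]
ft_force: [-0.4, 0.6, -0.4]
opening: 0.002
[628.58781272 219.55002303 289.563681  ] [3.14083595e+00 1.34378604e-04 1.66204751e+00] [-0.43691203  0.63378544 -0.37046853]
```

View pics/s4.png

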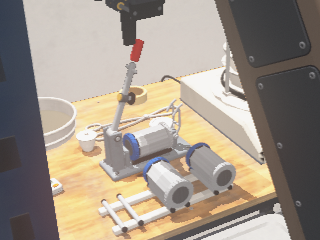

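```bash
python3 -m pendant '[[[0,-0.015,0,0.009,0],[0,-0.03,0,0.02,0],[0,-0.045,0,0.028,0],[0,-0.059,0,0.038,0],[0,-0.072,0,0.049,0],[0,-0.085,0,0.061,0],[0,-0.097,0,0.073,0],[0,-0.108,0,0.087,0]]]'
python3 -m pendant '[[[0,-0.01,0,0.015,0],[0,-0.018,0,0.03,0],[0,-0.025,0,0.047,0],[0,-0.031,0,0.064,0],[0,-0.035,0,0.08,0],[0,-0.037,0,0.087,0],[0,-0.037,0,0.087,0],[0,-0.037,0,0.087,0]]]'
python3 - <<'E'
from cell import env
import cv2,numpy as np
s=env.state();print(s["eef_pos"],s["tcp_rot"],s["ft_force"])
c=env.read_camera("scene");a=c["image"][150:390,150:470]; w=env.read_camera("wrist")["image"]; cv2.imwrite("pics/s5.png",np.hstack([cv2.resize(a,(400,300)),cv2.resize(w,(400,300))]))
E
```

```text
t: 24.55
eef_pos: [638.2, 113.0, 201.6]
tcp_rot: [3.141, 0.0, 1.663]
ft_force: [-0.8, 1.2, 0.4]
opening: 0.005
t: 25.35
eef_pos: [641.5, 76.8, 115.9]
tcp_rot: [-3.141, 0.001, 1.663]
ft_force: [-1.5, -1.2, 2.7]
opening: 0.005
[641.53595955  76.83421428 115.91481406] [-3.14146818e+00  5.01032286e-04  1.66283422e+00] [-1.54696087 -1.24093114  2.69254721]
```

View pics/s5.png

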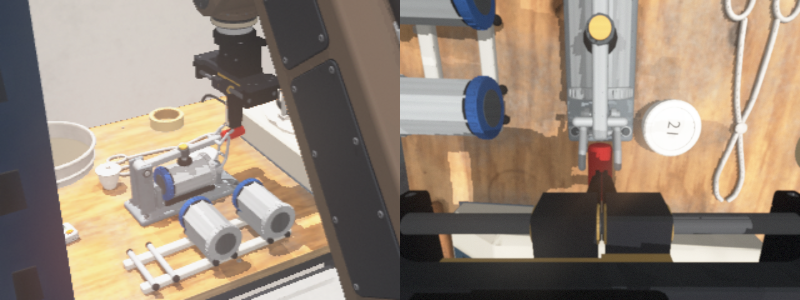

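The finger bears on the red handle with the lever nearly level, clear of the pawl (in the right panel, handle at (599, 158), pawl tips at (585–617, 160)). Next I press down gradually.

```bash
python3 -m pendant '[[[0,0,0,0.003,0],[0,0,0,0.006,0],[0,0,0,0.008,0],[0,0,0,0.01,0],[0,0,0,0.012,0],[0,0,0,0.014,0],[0,0,0,0.014,0],[0,0,0,0.014,0]]]'
python3 -m pendant '[[[0,0,0,0.001,0],[0,0,0,0.002,0],[0,0,0,0.002,0],[0,0,0,0.003,0],[0,0,0,0.003,0],[0,0,0,0.004,0],[0,0,0,0.004,0],[0,0,0,0.004,0]]]'
```

```text
t: 26.25
eef_pos: [641.9, 77.0, 101.8]
tcp_rot: [3.141, 0.0, 1.663]
ft_force: [0.9, -4.0, 5.2]
opening: 0.004
t: 27.05
eef_pos: [641.9, 76.9, 98.2]
tcp_rot: [3.14, 0.001, 1.663]
ft_force: [0.1, -4.6, 8.2]
opening: 0.003
```

```bash
python3 -m pendant '[[[0,0,0,0.001,0],[0,0,0,0.001,0],[0,0,0,0.002,0],[0,0,0,0.002,0],[0,0,0,0.002,0],[0,0,0,0.002,0],[0,0,0,0.002,0],[0,0,0,0.002,0]]]'
python3 -m pendant '[[[0,0,0,0.001,0],[0,0,0,0.001,0],[0,0,0,0.002,0],[0,0,0,0.002,0],[0,0,0,0.002,0],[0,0,0,0.002,0],[0,0,0,0.002,0],[0,0,0,0.002,0]]]'
```

```text
t: 27.85
eef_pos: [642.0, 76.9, 96.8]
tcp_rot: [3.14, 0.001, 1.663]
ft_force: [-1.9, -5.1, 13.5]
opening: 0.004
t: 28.65
eef_pos: [642.0, 76.9, 95.4]
tcp_rot: [3.14, 0.001, 1.663]
ft_force: [-3.3, -5.2, 19.4]
opening: 0.005
```

```bash
python3 -m pendant '[[[0,0,0,0.001,0],[0,0,0,0.002,0],[0,0,0,0.002,0],[0,0,0,0.002,0],[0,0,0,0.002,0],[0,0,0,0.002,0],[0,0,0,0.002,0],[0,0,0,0.002,0]]]'
python3 -m pendant '[[[0,0,0,-0.003,0],[0,0,0,-0.006,0],[0,0,0,-0.008,0],[0,0,0,-0.01,0],[0,0,0,-0.01,0],[0,0,0,-0.01,0],[0,0,0,-0.01,0],[0,0,0,-0.01,0]]]'
```

```text
t: 29.45
eef_pos: [642.1, 76.9, 94.1]
tcp_rot: [3.139, 0.001, 1.663]
ft_force: [-5.8, -5.6, 25.4]
opening: 0.004
t: 30.25
eef_pos: [641.8, 77.0, 101.7]
tcp_rot: [3.141, 0.0, 1.663]
ft_force: [1.4, -3.6, 5.0]
opening: 0.002
```

```bash
python3 -m pendant '[[[0,0,0,-0.001,0],[0,0,0,-0.002,0],[0,0,0,-0.003,0],[0,0,0,-0.004,0],[0,0,0,-0.004,0],[0,0,0,-0.004,0],[0,0,0,-0.004,0],[0,0,0,-0.004,0]]]'
python3 -m pendant '[[[0,0,0,-0.001,0],[0,0,0,-0.002,0],[0,0,0,-0.003,0],[0,0,0,-0.004,0],[0,0,0,-0.004,0],[0,0,0,-0.004,0],[0,0,0,-0.004,0],[0,0,0,-0.004,0]]]'
python3 - <<'E'
from cell import env
import cv2,numpy as np
s=env.state();print(s["eef_pos"],s["tcp_rot"],s["ft_force"])
c=env.read_camera("wrist");np.savez("pics/w6.npz",**c); w=c["image"]; cv2.imwrite("pics/w6.png",cv2.resize(w[60:300,200:520],(640,480)))
E
```

```text
t: 31.05
eef_pos: [641.5, 77.4, 105.6]
tcp_rot: [-3.142, -0.0, 1.663]
ft_force: [1.9, -0.5, 3.3]
opening: 0.004
t: 31.85
eef_pos: [641.5, 77.2, 109.6]
tcp_rot: [3.142, 0.0, 1.663]
ft_force: [-0.8, 0.4, 0.6]
opening: 0.002
[641.54755595  77.1960652  109.59615919] [3.14155849e+00 6.14435478e-05 1.66275131e+00] [-0.75955892  0.44686246  0.5925888 ]
```

View pics/w6.png

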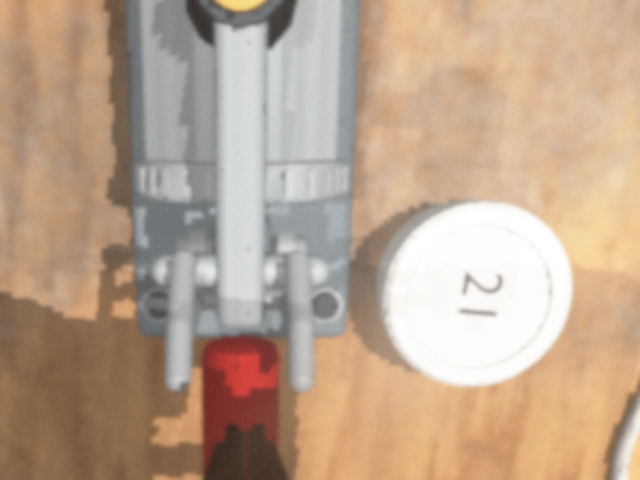

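The hooks appear to straddle the lever with its cross pin under them. At 109.6 mm the force has dropped to about 0, against 2.7 N at 116 mm on the way down. Next I rise and measure the lever's height.

```bash
python3 -m pendant '[[[0,0,0,-0.003,0],[0,0,0,-0.006,0],[0,0,0,-0.01,0],[0,0,0,-0.015,0],[0,0,0,-0.02,0],[0,0,0,-0.02,0],[0,0,0,-0.02,0],[0,0,0,-0.02,0]]]'
cat > lev.py <<'E'
from h import *
from cell import env
s=env.state(); c=env.read_camera("wrist"); print(s["eef_pos"],s["ft_force"].round(1))
z=c["range_z"].astype(float); v,u=np.mgrid[:480,:640]
P=np.stack([(u-c["cx"])/c["fx"]*z,(v-c["cy"])/c["fy"]*z,z],-1); T=np.array(c["tool_from_camera"]); P=P@T[:3,:3].T+T[:3,3]
from scipy.spatial.transform import Rotation as Ro
W=P@Ro.from_euler("xyz",s["tcp_rot"]).as_matrix().T+s["eef_pos"]
d=W[...,:2]-np.array([631,187.]); x=d@[.9957,.0924]; y=d@[-.0924,.9957]
hsv=cv2.cvtColor(c["image"],cv2.COLOR_BGR2HSV); red=(hsv[...,1]>150)&((hsv[...,0]<8)|(hsv[...,0]>172))
k=red&(z>0)&(abs(x)<15); print("handle top",k.sum(),np.median(W[k],0).round(1),"y local",np.percentile(y[k],[2,98]).round())
for a in range(-130,100,10):
    k=(abs(x)<5)&(y>a)&(y<a+10)&(z>0)
    if k.sum()>10: print(a,k.sum(),np.percentile(W[k][:,2],[10,50,90]).round(1))
np.savez("pics/last.npz",**c)
E
python3 lev.py
```

```text
t: 32.7
eef_pos: [641.4, 77.2, 129.4]
tcp_rot: [-3.141, 0.0, 1.663]
ft_force: [-0.4, -0.6, -0.2]
opening: 0.007
[641.42292861  77.2042802  129.42885551] [-0.4 -0.6 -0.2]
handle top 1758 [638.6  91.8 103.4] y local [-115.  -82.]
-130 12 [154.7 183.7 184.6]
-120 122 [152.6 183.8 200.7]
-110 811 [103.8 142.1 177.8]
-100 1408 [104.2 157.2 232.4]
-90 5853 [223.9 242.1 251. ]
-80 2222 [101.9 224.2 230.6]
-70 357 [100.4 101.3 102.2]
-60 365 [100.3 101.2 102.1]
-50 376 [100.2 101.1 102.1]
-40 399 [100.3 101.2 102.1]
-30 417 [100.3 101.2 102.2]
-20 432 [100.1 101.1 102. ]
-10 508 [101.7 105.6 106.9]
0 458 [102.9 106.  107. ]
10 489 [ 99.9 101.  102.1]
20 237 [ 99.9 101.  101.9]
```

The lever is dead level (top 101 mm along its length, so centre line about 95 mm) with the finger 25 mm clear, so the pawl holds it. I retreat and make a final check.

```bash
python3 -m pendant '[[[0,0,0,-0.05,0],[0,0,0,-0.1,0],[0,0,0,-0.15,0],[0,0,-0.05,-0.17,0],[0,0,-0.1,-0.17,0],[0,0,-0.15,-0.17,0],[0,0,-0.2,-0.17,0],[0,0,-0.2,-0.17,0]]]'
python3 -m pendant '[[[0,-0.05,0,0,0],[0,-0.1,0,0,0],[0,-0.15,0,0,0],[0,-0.2,0,0,0],[0,-0.25,0,0,0],[0,-0.25,0,0,0],[0,-0.25,0,0,0],[0,-0.25,0,0,0]]]'
python3 - <<'E'
from h import *
from cell import env
c=env.read_camera("top"); s=env.read_camera("scene"); o=load("pics/top0.npz")
d=cv2.absdiff(c["image"],o["image"]).max(-1)
for n,(r0,r1,c0,c1) in dict(brush=(290,306,375,440),timer=(217,238,197,223),tin=(180,205,318,344),tin2=(173,195,250,272)).items(): print(n,"diff pct95",np.percentile(d[r0:r1,c0:c1],95))
W=cloud(c); hsv=cv2.cvtColor(c["image"],cv2.COLOR_BGR2HSV)
red=(hsv[...,1]>150)&((hsv[...,0]<8)|(hsv[...,0]>172)); red[:200]=0;red[250:]=0;red[:,:240]=0;red[:,360:]=0; print("handle",red.sum(),np.median(W[red],0).round(1))
cv2.imwrite("pics/end.png",np.hstack([cv2.resize(c["image"][150:330,180:420],(400,300)),cv2.resize(s["image"][150:390,150:470],(400,300))]))
E
```

```text
t: 33.55
eef_pos: [437.7, 58.8, 299.9]
tcp_rot: [-3.141, 0.0, 1.663]
ft_force: [0.5, -0.1, 0.4]
opening: 0.006
t: 34.35
eef_pos: [462.8, -191.9, 298.6]
tcp_rot: [-3.135, 0.0, 1.66]
ft_force: [-22.9, -11.7, -1.7]
opening: 0.009
brush diff pct95 33.0
timer diff pct95 6.75
tin diff pct95 6.0
tin2 diff pct95 7.0
handle 123 [639.6  80.7 105. ]
```

View pics/end.png

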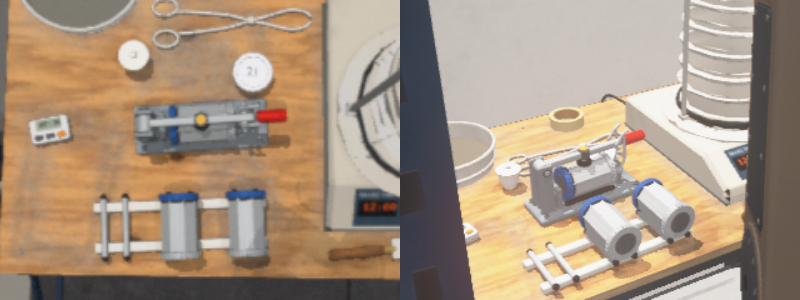

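The silent jars are in the rack and the vise is shut, but the retreat ended with the gripper body against the sieve stack at about 26 N. I back off at once, away from it.

```bash
python3 -m pendant '[[[0,0.01,-0.03,0,0],[0,0.03,-0.05,0,0],[0,0.07,-0.05,0,0],[0,0.12,-0.05,0,0],[0,0.16,-0.05,0,0],[0,0.16,-0.05,0,0],[0,0.16,-0.05,0,0],[0,0.16,-0.05,0,0]]]'
python3 - <<'E'
from h import *
from cell import env
c=env.read_camera("top"); st=env.state(); o=load("pics/top0.npz"); print(st["eef_pos"],st["ft_force"],st["moment"],st["qvel"].round(3))
W=cloud(c);W0=cloud(o)
def f(X,im,r0,r1,c0,c1,h):
    hs=cv2.cvtColor(im,cv2.COLOR_BGR2HSV); m=np.zeros((480,640),bool); m[r0:r1,c0:c1]=True
    m&=(X[...,2]>h)&(X[...,2]<60); r=cv2.minAreaRect(X[m][:,:2].astype(np.float32)); return m.sum(),np.median(X[m],0).round(1),np.round(r[1]),round(r[2],1)
for n,a in dict(brush=(285,308,372,442,9),stackfront=(200,285,376,400,20)).items(): print(n,f(W0,o["image"],*a),f(W,c["image"],*a))
red=cv2.inRange(cv2.cvtColor(c["image"],cv2.COLOR_BGR2HSV)[200:250,240:360],(0,150,60),(8,255,255))>0; print("handle",np.median(W[200:250,240:360][red],0).round(1))
print([np.abs(c["image"][290:306,a:b].astype(int)-o["image"][290:306,a:b]).max(-1).mean().round(1) for a,b in((375,400),(400,440))])
cv2.imwrite("pics/end2.png",np.hstack([cv2.resize(x["image"][120:330,340:600],(400,320),interpolation=cv2.INTER_CUBIC) for x in (o,c)]))
E
```

```text
t: 35.25
eef_pos: [401.3, -36.1, 299.6]
tcp_rot: [3.142, 0.0, 1.662]
ft_force: [-0.4, -0.9, -0.1]
opening: 0.004
[401.27718353 -36.30193247 299.5153184 ] [ 0.91975413 -0.61770485 -0.08343533] [-0.03555371 -0.13365289 -0.03326476] [-0.007 -0.001  0.003  0.002 -0.002  0.004]
brush (np.int64(709), array([ 448.3, -110.5,   17.2]), array([ 54., 175.]), 1.4) (np.int64(311), array([437.7, -57.4,  16.9]), array([ 54., 176.]), 1.4)
stackfront (np.int64(159), array([487.9, -39.5,  55.2]), array([29., 61.]), 1.6) (np.int64(158), array([488.3, -35.3,  54.8]), array([34., 60.]), 1.5)
handle [639.6  80.5 104.3]
[np.float64(35.5), np.float64(74.5)]
```

View pics/end2.png

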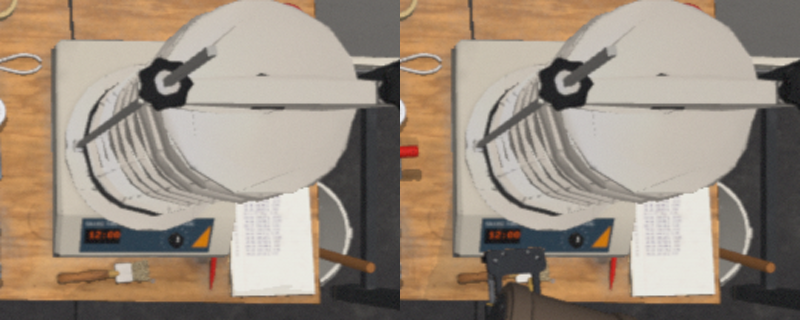

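The stack and brush are where they were, and the arm is free with forces near 0. Handing in.

```bash
python3 -c "
from cell import env
print(env.job_done())"
```

```text
the job is handed in; nothing more can be done
None
```

The loose-ball jar is lying in the vise cradle, and the lever is pressed down and held shut by the pawl. I handed the job in at about 35 s of the 72 s allowed.

- **Finding the jar:** I lifted and shook all three. The jar at the rack's +y place shifted its static moment by about 0.19 N·m as the ball ran from end to end. The other two changed by only about 0.035 N·m, so I took them as stuck and laid them back in their own places in the rack.
- **Vise:** With the finger 25 mm clear, the lever stayed level. Its top measured 101 mm along its length, which puts the centre line at about 95 mm. After I withdrew, the handle was still down at about 104–105 mm.
- **Surroundings:** The timer and both tins look unchanged in the top view. The arm partly hid the brush in the last picture; the part still showing was in its original place.
- **Fault on my part:** While withdrawing, the gripper's body ran against the sieve stack. The force reading at the end of that move was about 26 N, and I did not see the peak, so I can't rule out that it briefly passed the 40 N limit. I backed off straight away; the stack looked unmoved, and at hand-in the arm touched nothing, with forces near zero.

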